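# Turn the trolley wheel until its valve is on top

### The job

A spare wheel of the specimen trolley sits in the tilted repair stand and its tyre is to be pumped. Push spoke after spoke with the fingertips to ease the wheel round, without sending it spinning, until the valve is straight up, at twelve o'clock on the wheel (its highest point), and leave it at rest there. Push on the spokes, not on the tyre or the valve, and leave the things lying around the stand where they are.

Things in the scene. Friction and masses are not known exactly. Their poses are not given: they have to be found in the camera images.
- stand: Low aluminium repair stand, fixed. Origin: on the table, straight below the wheel's centre. z up, y horizontal and parallel to the wheel's plane. The wheel is inclined 0.70 rad (40 deg) to the table, its upper edge nearer the robot. In this frame the axle points out of the open face along (sin 0.70, 0, cos 0.70); straight up the slope (twelve o'clock) is (-cos 0.70, 0, sin 0.70).
- hub (a point): Centre of the wheel, on the axle, 155 mm above the table; fixed, axes as the stand's. The plane through it square to the axle is called the wheel plane; 'out' is along the axle from the open face. The hub is 48 mm in diameter and reaches 30 mm out. Nothing lies behind the spokes for 35 mm.
- front_bar (a point): Middle of the stand's fixed flat front crossbar, 41 mm out from the hub; axes as the stand's. It runs along y over the hub, 26 mm wide and 10 mm thick, with an 18 mm axle nut up to 58 mm out, between side cheeks at y = -187 and 187 mm (12 mm thick, up to 215 mm high). A finger among the spokes cannot pass it: it must come out and go in behind another spoke. A like bar lies 41 mm behind the wheel plane.
- wheel (a joint): Turning angle of the wheel in rad; 0 or any multiple of 2 pi = valve at twelve o'clock, straight up the slope. Grows counter-clockwise as seen from the open face: from twelve o'clock a growing angle carries the valve towards the stand's -y. A stiff bearing (0.2 N m, about 3 N at 60 mm radius) leaves the wheel where it is let go; it turns both ways without stops.
- spoke_mid (a point): Middle of the upper face of one of the five equal straight spokes, 62 mm from the axle, 12 mm out; turns with the wheel. Spokes of grey plastic, radial, 72 deg apart, 14 mm wide, from 0 to 12 mm out of the wheel plane, open from radius 24 mm (hub) to 98 mm (rim). The valve lies midway between two spokes: they stand 36, 108 and 180 deg either way from it. This one is at +36 deg (joint's sense).
- valve_mid (a point): Middle of the valve stem, 85 mm from the wheel's centre, in the wheel plane; turns with the wheel.
- valve: The valve: a stem 9 mm in diameter and 30 mm long, black rubber with a brass inner end, standing on the inside of the rim and pointing at the hub (from radius 100 to 70 mm), in the wheel plane. Origin: the wheel's centre; its -x axis points from there to the valve. Not to be pushed on.
- tyre: Black rubber tyre, outer radius 151 mm, inner 109 mm, 42 mm thick (21 mm to each side of the wheel plane). Origin: the wheel's centre. Its axes turn with the wheel; z is the axle. Not to be pushed on.
- sanitiser: Pale translucent bottle, 60 mm in diameter, 150 mm high, standing beside the stand; origin under its foot. A bystander.
- wrench: Steel wrench 170 mm long, lying beside the stand along its x; origin mid underside. A bystander.
- mug: White mug, 80 mm in diameter, 90 mm high; origin under its foot. A bystander.
- book: Closed field guide with green covers, 210 x 145 x 30 mm, lying flat; origin under its centre. A bystander.

How it is judged:
By the outcome, as a careful person would: the job done as asked, in the order asked, and still so for the second after the job is handed in, with the robot touching nothing.
It also fails if it takes over 51 s, if anything falls off the work surface, if the arm or the gripper's body presses on something with over 40 N, if the wrist force passes 120 N, or if a joint passes its speed limit or range.

### The arm

A 6-joint arm with a two-finger parallel gripper is mounted at the origin on the work surface. World frame = base frame: x ahead of the robot, y to its left, z up, the work surface at z = 0. Lengths are in m, angles in rad, forces in N, time in s.
With the tool pointing down it reaches from about 0.275 to 0.725 m from the base axis. Payload 15.9 kg.
Tool frame: the origin (TCP) lies between the finger pads; the fingertips stand 14 mm ahead of it and the grasp point (between the pads) lies 5 mm behind it (env.tips_ahead is the distance from the TCP to the fingertips, in m); z points along the fingers, x is the direction in which the jaws open and shut, and the axes are right-handed (so a half turn about z gives the same grasp; the last joint's range is limited). The gripper opens to 85 mm and grips with 20 to 120 N. Pads are 22 mm wide; open, the fingers measure 114 mm over their backs; the gripper's body (76 mm by 85 mm) begins 54 mm behind the grasp point. The pads swing forward as they close: fully open they stand 13 mm farther back than shut.
Start: joints at [-1.258, 0.213, -0.034, 1.323, 0, 1.571], TCP at [0.154, -0.476, 0.245] pointing down, gripper open.
Joint ranges: [-2.98, 2.98], [-0.74, 1.72], [-1.14, 1.35], [-2.1, 2.04], [-1.57, 1.44], [-3.14, 3.14]. Speed limits (rad/s): [1.89, 1.89, 2.39, 2.57, 3.14, 3.14].

### API

Orientations are given as [roll, pitch, yaw] about the fixed x, y, z axes, in that order (R = Rz(yaw) Ry(pitch) Rx(roll)).
In Python, from cell import env, kinematics, vision, finish_job, spotter, monitor gives the robot as it stands. Calls block until the motion is done:
- env.movep(position, orientation): joint-space move of the TCP to a pose.
- env.move_straight(position, attitude=None, rate=0.15): straight line of the TCP; attitude=None keeps the orientation; rate is the mean speed in m/s.
- env.movej(angles): joint-space move.
- env.set_gripper(opening, grip_force=None): finger opening in m; grip_force is the grip in N (None keeps the last); returns when the fingers have stopped.
- env.hold(seconds).
- kinematics.ik(position, orientation): joint angles nearest the present ones, or None.
- vision.snapshot(name): name is "scene" or "top"; returns a dict with "image" (480x640x3 uint8, blue, green, red), "fx", "fy", "cx", "cy" (pixels), "dist" ([k1, k2, p1, p2, k3] as OpenCV has them; the pictures are not rectified), "R" (3x3) and "t" (3): a world point X has camera coordinates R X + t. Camera axes: x right, y down, z forward; pixel columns grow to the right and rows downward; lengths in m; the calibration is good to about 2 mm. A picture is of the moment at which its call begins. There is no depth.
A pose or a line that the arm cannot do raises env.IKError and nothing moves.
- finish_job(): hands the job in, once; it reports no verdict.
Trained networks look in a picture, given as the dict that the camera call returned (one of the last four; its "shot" number tells which), for a name from the list of things; names that differ only in an ending like _2 or _b are one class to them, and where a whole thing is asked for, a point or a joint stands for the part that bears it (a point fixed in the world has none). Each returns a list of dicts, best first, with "confidence" (0 to 1); they miss things now and then, are a little off and sometimes report something else, mostly with a low value. They report only what shows in the picture. A call takes as long as a camera call.
- spotter.trace(picture, label): "region" (480x640 bool, what is visible of it) and "rect" ([centre column, centre row, width, height] in pixels, round what is visible of it).
- spotter.place_of(picture, label): "position" ([column, row] in pixels: a listed point, or the origin of a listed thing).
Readings, each from a call of its own:
- monitor.read_clock(): time.
- monitor.read_joints(): joint angles.
- monitor.read_joint_vel(): joint speeds.
- monitor.read_joint_torque(): joint torques, N m.
- monitor.read_tcp_pos(): TCP position.
- monitor.read_eef_rot(): TCP orientation.
- monitor.read_wrist_force(): force on the tool from outside, world axes, zero at the start.
- monitor.read_moment(): the same for the moment, N m.
- monitor.read_finger_gap(): finger opening in m.
Only numpy, scipy, OpenCV 4.12 (cv2) and the standard library are available. Lean on these libraries where they do the work, as an engineer would, in place of code of your own. Each camera call takes 0.05 s, during which the arm holds its last target.

## Working session

There is one attempt and no reset: what is moved stays moved. The work goes in short steps, each a Python script; the robot and the scene stay as the last script left them, time stands still between calls to the robot, and variables do not carry over. Pictures are saved under pics/ and viewed, and the job is handed in when it is done.

```bash
ls; mkdir -p pics; cat > h.py <<'E'
import numpy as np, cv2
from cell import env, kinematics, vision, finish_job, spotter, monitor
def px2ray(s,p):
    K=np.array([[s['fx'],0,s['cx']],[0,s['fy'],s['cy']],[0,0,1.]])
    u=cv2.undistortPoints(np.array([[p]],float),K,np.array(s['dist'],float))[0,0]
    R=np.array(s['R']);t=np.array(s['t'])
    d=R.T@np.array([u[0],u[1],1.]); return -R.T@t, d/np.linalg.norm(d)
def proj(s,X):
    K=np.array([[s['fx'],0,s['cx']],[0,s['fy'],s['cy']],[0,0,1.]])
    return cv2.projectPoints(np.array(X,float).reshape(-1,3),cv2.Rodrigues(np.array(s['R'],float))[0],np.array(s['t'],float),K,np.array(s['dist'],float))[0][:,0]
E
python3 - <<'E'
from h import *
for n in ['scene','top']:
    s=vision.snapshot(n); cv2.imwrite(f'pics/{n}0.png',s['image'])
    o,d=px2ray(s,[320,240]); print(n,o,d)
    for l in ['stand','hub','front_bar','spoke_mid','valve_mid','valve','tyre','sanitiser','wrench','mug','book']:
        r=spotter.place_of(s,l); print(l,[(np.round(q['position'],1),round(q['confidence'],2)) for q in r[:5]])
print(monitor.read_clock())
E
```

```text
pics
scene [ 1.19916907 -0.47672041  1.03892669] [-0.53903046  0.39304085 -0.74495977]
stand [(array([336.8, 274.1]), 0.76)]
hub [(array([338.5, 228.8]), 0.76), (array([236.4, 356. ]), 0.61)]
front_bar [(array([344.5, 227.8]), 0.87)]
spoke_mid [(array([368.9, 239. ]), 0.96), (array([401.5, 205. ]), 0.71)]
valve_mid [(array([357.7, 261.7]), 0.38), (array([447.2, 240.1]), 0.24)]
valve [(array([189.8, 292.1]), 0.46)]
tyre [(array([334.7, 276.6]), 0.31)]
sanitiser [(array([404.8, 200.9]), 0.94), (array([337.9, 230. ]), 0.21)]
wrench [(array([235.3, 353.9]), 0.6)]
mug [(array([443.7, 241.4]), 0.85)]
book [(array([190.5, 291.9]), 0.83), (array([344.2, 231. ]), 0.38)]
top [ 0.46617863 -0.00544029  1.18761166] [ 0.10394449  0.00721744 -0.99455691]
stand [(array([306.7, 250.5]), 0.86), (array([299., 222.]), 0.35)]
hub [(array([302.5, 245. ]), 0.64)]
front_bar []
spoke_mid [(array([285.9, 229.7]), 0.71)]
valve_mid [(array([295.8, 221.9]), 0.6), (array([423.1, 307.4]), 0.28)]
valve []
tyre []
sanitiser [(array([193. , 288.3]), 0.59)]
wrench [(array([422.6, 229.7]), 0.88)]
mug [(array([197.6, 227. ]), 0.58)]
book [(array([424.5, 305.4]), 0.59)]
1.2
```

View pics/scene0.png

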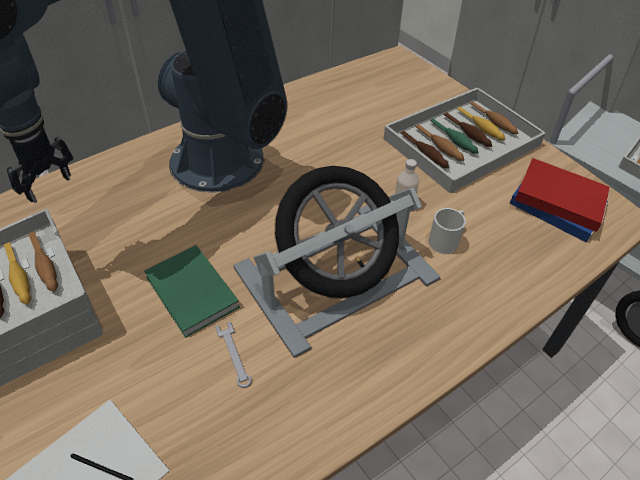

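View pics/top0.png

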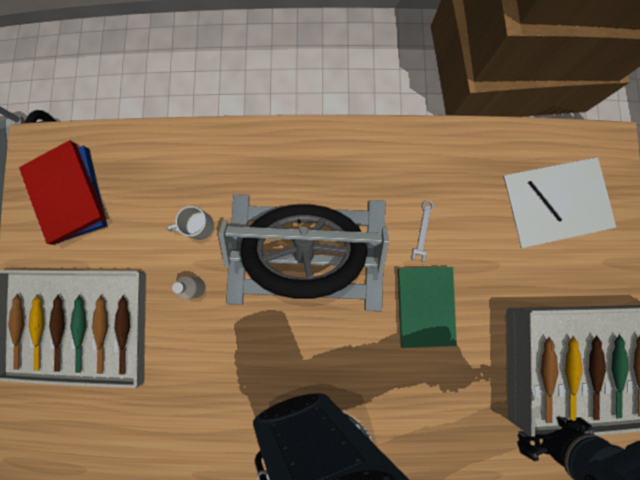

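```bash
python3 - <<'E'
import cv2
a=cv2.imread('pics/scene0.png')[150:360,225:450];b=cv2.imread('pics/top0.png')[180:320,205:405]
cv2.imwrite('pics/sc.png',cv2.resize(a,None,fx=2.8,fy=2.8,interpolation=2));cv2.imwrite('pics/tc.png',cv2.resize(b,None,fx=4,fy=4,interpolation=2))
E
```

```text
(no output)
```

View pics/sc.png

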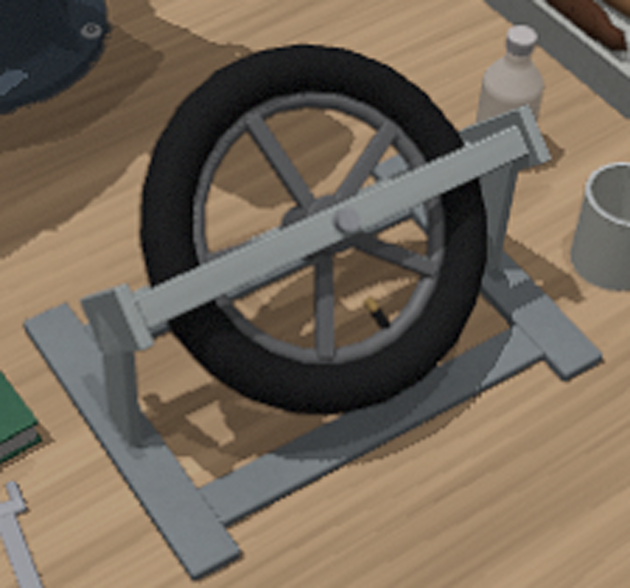

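View pics/tc.png

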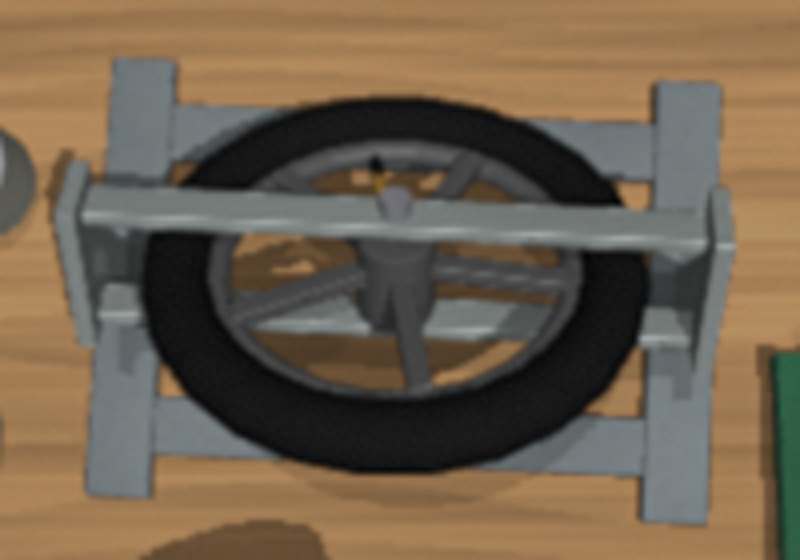

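```bash
cat >> h.py <<'E'
A=0.70
def frame(x,y,yaw):
    c,s=np.cos(yaw),np.sin(yaw); Rz=np.array([[c,-s,0],[s,c,0],[0,0,1]])
    out=Rz@[np.sin(A),0,np.cos(A)]; up=Rz@[-np.cos(A),0,np.sin(A)]; yy=Rz@[0,1.,0]
    return np.array([x,y,.155]),out,up,yy
def wp(F,r,th,o):  # th joint sense
    H,out,up,yy=F; return H+out*o+r*(np.cos(th)*up-np.sin(th)*yy)
def overlay(s,F,th,fn,crop,k):
    im=s['image'].copy(); c0,r0,c1,r1=crop
    im=cv2.resize(im[r0:r1,c0:c1],None,fx=k,fy=k,interpolation=2)
    def pl(P,col):
        p=(proj(s,P)+.5-[c0,r0])*k; cv2.polylines(im,[np.round(p).astype(int)],False,col,1)
    T=np.linspace(0,2*np.pi,80)
    pl([wp(F,.1505,t,0) for t in T],(0,255,0)); pl([wp(F,.098,t,12e-3) for t in T],(0,255,255))
    for i in range(5):
        a=th+np.radians(36+72*i); pl([wp(F,.024,a,.012),wp(F,.098,a,.012)],(0,0,255) if i else (255,0,255))
    pl([wp(F,.07,th,0),wp(F,.1,th,0)],(255,255,0))
    H,out,up,yy=F; pl([H+.046*out-.187*yy,H+.046*out+.187*yy],(255,0,0))
    cv2.imwrite(fn,im)
E
cat > fit.py <<'E'
from h import *
from scipy.optimize import least_squares
S=vision.snapshot('scene');T=vision.snapshot('top')
g=lambda p,k,o:np.array(p)/k+o-.5+.5/k*0
sc=lambda *p:g(p,2.8,[225,150]); tc=lambda *p:g(p,4,[205,180])
def obs(v):
    F=frame(*v[:3]);th=v[3]; r=[]
    n=wp(F,0,0,.058)
    L=[(S,n,sc(347,219)),(T,n,tc(396,200)),(S,wp(F,.085,th,0),sc(376,313)),(T,wp(F,.085,th,0),tc(378,172))]
    # spoke at i: ends
    for q,p in [(S,sc(252,120)),(S,sc(390,128)),(S,sc(433,267)),(S,sc(325,354)),(T,tc(416,387)),(T,tc(236,316)),(T,tc(568,280)),(T,tc(472,160))]:
        pr=[(wp(F,.097,th+np.radians(36+72*i),.012)) for i in range(5)]
        d=[np.linalg.norm(proj(q,x)[0]-p) for x in pr]; L.append((q,pr[int(np.argmin(d))],p))
    # cheek centres outline: bar ends
    return np.concatenate([(proj(q,X)[0]-p) for q,X,p in L])
best=None
for th0 in np.pi+np.arange(-.2,.9,.1):
    for d in (0,):
        f=least_squares(obs,[.45,.02,0,th0],loss='soft_l1')
        if best is None or f.cost<best.cost: best=f
v=best.x; print(np.round(v,4),best.cost, 'deg',np.degrees(v[3])); print(np.round(best.fun.reshape(-1,2),1))
np.save('v.npy',v)
F=frame(*v[:3])
overlay(S,F,v[3],'pics/so.png',(225,150,450,360),2.8);overlay(T,F,v[3],'pics/to.png',(205,180,405,320),4)
E
python3 fit.py
```

```text
[ 0.5573  0.0417 -0.0788  3.3584] 11.903974428833024 deg 192.42420402769284
[[-0.1 -0.9]
 [ 0.3 -0.4]
 [-0.  -0.5]
 [ 0.1  0.7]
 [ 1.9  0.5]
 [-0.4  1. ]
 [-1.4 -0.9]
 [-0.2 -3.3]
 [ 0.4 -2. ]
 [ 1.4 -2.9]
 [-2.3 -0. ]
 [-0.4  0.3]]
```

View pics/so.png

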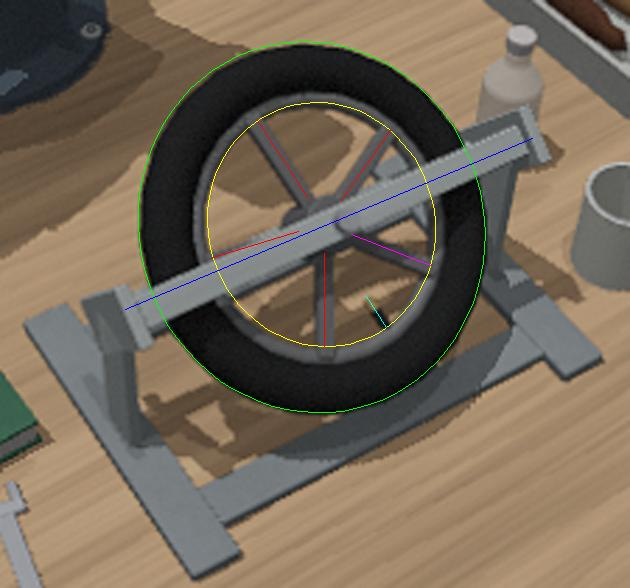

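View pics/to.png

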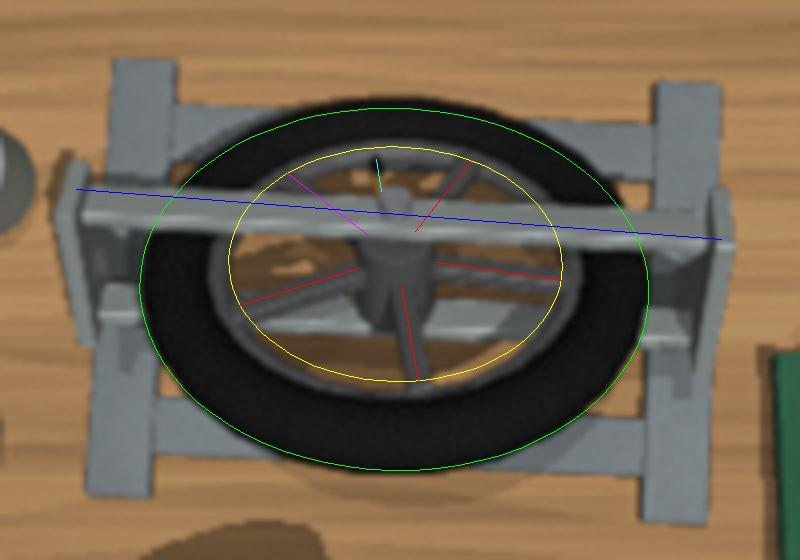

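```bash
python3 - <<'E'
s=open('fit.py').read()
s=s.replace("wp(F,.097,","wp(F,.103,")
s=s.replace("    # cheek centres outline: bar ends\n","""    H,out,up,yy=F
    L+=[(S,H+.046*out-.181*yy,sc(146,315)),(S,H+.046*out+.181*yy,sc(521,141)),(T,H+.046*out+.181*yy,tc(85,204)),(T,H+.046*out-.181*yy,tc(703,231))]
""")
open('fit.py','w').write(s)
E
python3 fit.py
```

```text
[ 0.5572  0.041  -0.0379  3.3316] 11.034851034141827 deg 190.88429916781834
[[ 0.3 -1. ]
 [-0.1 -0.4]
 [-0.3 -0.5]
 [ 0.2  0.9]
 [ 0.2 -1.6]
 [ 0.3 -0.9]
 [ 0.3 -0.1]
 [ 0.1 -0.5]
 [ 1.1 -0.1]
 [-0.8 -1.2]
 [ 0.5 -0.6]
 [ 0.7 -1.4]
 [-2.9 -0.9]
 [ 0.1 -2.3]
 [-0.3 -0.3]
 [ 1.9 -1.4]]
```

View pics/so.png

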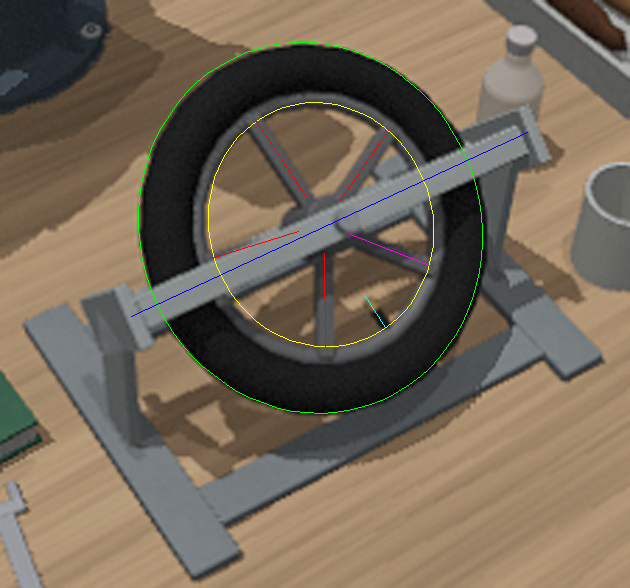

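View pics/to.png

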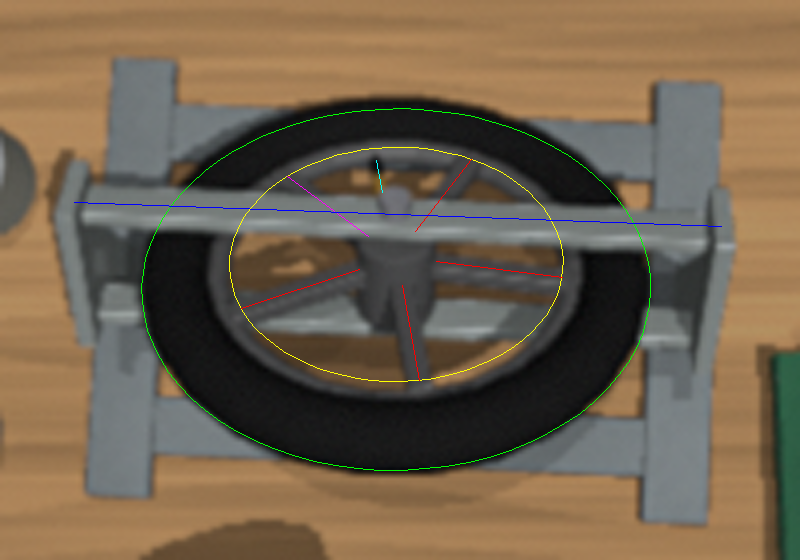

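```bash
cat >> h.py <<'E'
from scipy.spatial.transform import Rotation as Ro
v=np.load('v.npy'); F=frame(*v[:3])
def orient(tilt,mode):  # tool z = -(out tilted); mode 0..3: tool x along yy rotated by mode*90
    yaw=v[2]; Rz=Ro.from_euler('z',yaw)
    z=Rz.apply([-np.sin(tilt),0,-np.cos(tilt)]); y0=Rz.apply([0,1.,0])
    u=np.cross(z,y0)
    x=[y0,u,-y0,-u][mode]; M=np.column_stack([x,np.cross(z,x),z])
    return Ro.from_matrix(M).as_euler('xyz')
def tippos(u,y,o,tilt):
    H,out,up,yy=F; z=Ro.from_euler('z',v[2]).apply([-np.sin(tilt),0,-np.cos(tilt)])
    return H+out*o+up*u+yy*y - z*env.tips_ahead
E
python3 - <<'E'
from h import *
print(env.tips_ahead,[n for n in dir(kinematics) if n[0]!='_'])
for tilt in (.7,.5,.3,0):
  for m in range(4):
    for u in (-.045,.045):
      r=[]
      for y in (-.055,0,.055):
        for o in (-.002,.1):
          q=kinematics.ik(tippos(u,y,o,tilt),orient(tilt,m)); r.append(q)
      print(tilt,m,u,[0 if q is None else 1 for q in r], None if r[2] is None else np.round(r[2],2))
E
```

```text
0.014 ['ik']
0.7 0 -0.045 [0, 0, 0, 0, 0, 0] None
0.7 0 0.045 [0, 0, 0, 0, 0, 0] None
0.7 1 -0.045 [0, 0, 0, 0, 0, 0] None
0.7 1 0.045 [0, 0, 0, 0, 0, 0] None
0.7 2 -0.045 [0, 0, 0, 0, 0, 0] None
0.7 2 0.045 [0, 0, 0, 0, 0, 0] None
0.7 3 -0.045 [0, 0, 0, 0, 0, 0] None
0.7 3 0.045 [0, 0, 0, 0, 0, 0] None
0.5 0 -0.045 [1, 0, 1, 0, 1, 0] [0.05 1.01 0.9  1.96 0.04 0.07]
0.5 0 0.045 [1, 0, 1, 0, 1, 0] [0.05 0.78 0.6  1.89 0.04 0.08]
0.5 1 -0.045 [1, 0, 1, 0, 1, 0] [0.05 1.01 0.9  1.96 0.04 1.64]
0.5 1 0.045 [1, 0, 1, 0, 1, 0] [0.05 0.78 0.6  1.89 0.04 1.65]
0.5 2 -0.045 [1, 0, 1, 0, 1, 0] [ 0.05  1.01  0.9   1.96  0.04 -3.07]
0.5 2 0.045 [1, 0, 1, 0, 1, 0] [ 0.05  0.78  0.6   1.89  0.04 -3.06]
0.5 3 -0.045 [1, 0, 1, 0, 1, 0] [ 0.05  1.01  0.9   1.96  0.04 -1.5 ]
0.5 3 0.045 [1, 0, 1, 0, 1, 0] [ 0.05  0.78  0.6   1.89  0.04 -1.49]
0.3 0 -0.045 [1, 0, 1, 0, 1, 0] [0.05 0.74 0.47 1.6  0.03 0.09]
0.3 0 0.045 [1, 1, 1, 1, 1, 1] [0.06 0.56 0.31 1.61 0.03 0.1 ]
0.3 1 -0.045 [1, 0, 1, 0, 1, 0] [0.05 0.74 0.47 1.6  0.03 1.66]
0.3 1 0.045 [1, 1, 1, 1, 1, 1] [0.06 0.56 0.31 1.61 0.03 1.67]
0.3 2 -0.045 [1, 0, 1, 0, 1, 0] [ 0.05  0.74  0.47  1.6   0.03 -3.05]
0.3 2 0.045 [1, 1, 1, 1, 1, 1] [ 0.06  0.56  0.31  1.61  0.03 -3.05]
0.3 3 -0.045 [1, 0, 1, 0, 1, 0] [ 0.05  0.74  0.47  1.6   0.03 -1.48]
0.3 3 0.045 [1, 1, 1, 1, 1, 1] [ 0.06  0.56  0.31  1.61  0.03 -1.47]
0 0 -0.045 [1, 1, 1, 1, 1, 1] [0.07 0.44 0.01 1.14 0.   0.11]
0 0 0.045 [1, 1, 1, 1, 1, 1] [ 0.08  0.27 -0.08  1.22  0.    0.12]
0 1 -0.045 [1, 1, 1, 1, 1, 1] [0.07 0.44 0.01 1.14 0.   1.68]
0 1 0.045 [1, 1, 1, 1, 1, 1] [ 0.08  0.27 -0.08  1.22  0.    1.69]
0 2 -0.045 [1, 1, 1, 1, 1, 1] [ 0.07  0.44  0.01  1.14  0.   -3.04]
0 2 0.045 [1, 1, 1, 1, 1, 1] [ 0.08  0.27 -0.08  1.22  0.   -3.02]
0 3 -0.045 [1, 1, 1, 1, 1, 1] [ 0.07  0.44  0.01  1.14  0.   -1.47]
0 3 0.045 [1, 1, 1, 1, 1, 1] [ 0.08  0.27 -0.08  1.22  0.   -1.45]
```

```bash
python3 - <<'E'
from h import *
rows=[];rhs=[];rng=np.random.default_rng(0)
for k in range(150):
    t=rng.uniform(0,.4); r=rng.uniform(.35,.6); z=rng.uniform(.15,.4)
    M=np.column_stack([[0,1,0],np.cross([-np.sin(t),0,-np.cos(t)],[0,1,0]),[-np.sin(t),0,-np.cos(t)]])
    q=kinematics.ik([r,0,z],Ro.from_matrix(M).as_euler('xyz'))
    if q is None or abs(q[4])>.02: continue
    p=q[1]-q[2]; s=q[1]-q[2]+q[3]-np.pi/2
    # unknown: h,r0,a(along),a2(perp),b,b2,c,c2
    rows.append([0,1,np.sin(q[1]),np.cos(q[1]),np.cos(p),-np.sin(p),-np.sin(s),np.cos(s)]);rhs.append(r)
    rows.append([1,0,np.cos(q[1]),-np.sin(q[1]),-np.sin(p),-np.cos(p),-np.cos(s),-np.sin(s)]);rhs.append(z)
x,res,rk,_=np.linalg.lstsq(np.array(rows),np.array(rhs),rcond=None)
print('h r0 a a2 b b2 c c2',np.round(x,3),rk,np.abs(np.array(rows)@x-rhs).max())
for tilt in (.5,.55,.6,.65):
  for u in (-.045,-.065,.045):
    print(tilt,u,[(o,[kinematics.ik(tippos(u,y,o,tilt),orient(tilt,1)) is not None for y in (-.06,0,.06)]) for o in (0,.03,.05,.08)])
E
```

```text
h r0 a a2 b b2 c c2 [ 0.244 -0.     0.486 -0.     0.393 -0.066  0.441 -0.   ] 8 3.774758283725532e-15
0.5 -0.045 [(0, [True, True, True]), (0.03, [False, False, False]), (0.05, [False, False, False]), (0.08, [False, False, False])]
0.5 -0.065 [(0, [True, True, False]), (0.03, [False, False, False]), (0.05, [False, False, False]), (0.08, [False, False, False])]
0.5 0.045 [(0, [True, True, True]), (0.03, [True, True, True]), (0.05, [False, False, False]), (0.08, [False, False, False])]
0.55 -0.045 [(0, [False, False, False]), (0.03, [False, False, False]), (0.05, [False, False, False]), (0.08, [False, False, False])]
0.55 -0.065 [(0, [False, False, False]), (0.03, [False, False, False]), (0.05, [False, False, False]), (0.08, [False, False, False])]
0.55 0.045 [(0, [True, True, True]), (0.03, [False, False, False]), (0.05, [False, False, False]), (0.08, [False, False, False])]
0.6 -0.045 [(0, [False, False, False]), (0.03, [False, False, False]), (0.05, [False, False, False]), (0.08, [False, False, False])]
0.6 -0.065 [(0, [False, False, False]), (0.03, [False, False, False]), (0.05, [False, False, False]), (0.08, [False, False, False])]
0.6 0.045 [(0, [True, False, False]), (0.03, [False, False, False]), (0.05, [False, False, False]), (0.08, [False, False, False])]
0.65 -0.045 [(0, [False, False, False]), (0.03, [False, False, False]), (0.05, [False, False, False]), (0.08, [False, False, False])]
0.65 -0.065 [(0, [False, False, False]), (0.03, [False, False, False]), (0.05, [False, False, False]), (0.08, [False, False, False])]
0.65 0.045 [(0, [False, False, False]), (0.03, [False, False, False]), (0.05, [False, False, False]), (0.08, [False, False, False])]
```

```bash
python3 - <<'E'
from h import *
for t in (.35,.4,.45,.5):
  print(t,[(o,[kinematics.ik(tippos(.045,y,o,t),orient(t,1)) is not None for y in (-.06,.06)]) for o in (0,.03,.04,.06,.08)])
t=.4
env.set_gripper(0.0)
p=monitor.read_tcp_pos(); 
env.move_straight([p[0],p[1],.40],rate=.3)
env.movep([.40,.07,.45],orient(0,1))
print(monitor.read_clock(),monitor.read_finger_gap())
for n in ['scene','top']:
    s=vision.snapshot(n); cv2.imwrite(f'pics/{n}1.png',s['image'])
E
```

```text
0.35 [(0, [True, True]), (0.03, [True, True]), (0.04, [True, True]), (0.06, [True, True]), (0.08, [True, True])]
0.4 [(0, [True, True]), (0.03, [True, True]), (0.04, [True, True]), (0.06, [True, True]), (0.08, [False, False])]
0.45 [(0, [True, True]), (0.03, [True, True]), (0.04, [True, True]), (0.06, [False, False]), (0.08, [False, False])]
0.5 [(0, [True, True]), (0.03, [True, True]), (0.04, [False, False]), (0.06, [False, False]), (0.08, [False, False])]
5.05 3.023303315709169e-05
```

View pics/scene1.png

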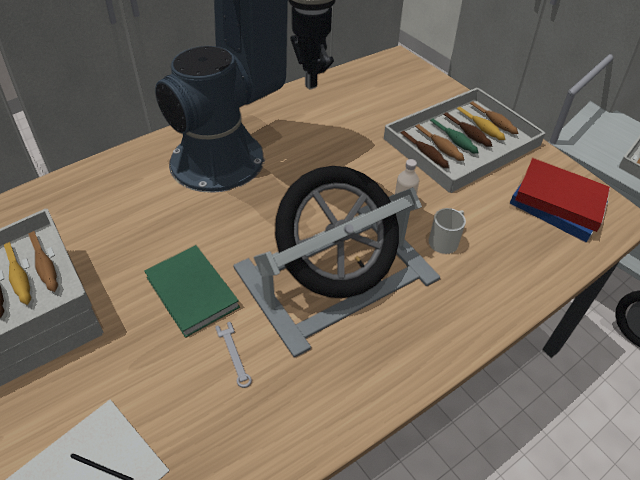

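```bash
cat >> h.py <<'E'
TL=.4
def go(u,y,o,rate=.1): env.move_straight(tippos(u,y,o,TL),rate=rate)
def snap(tag):
    s=vision.snapshot('scene'); t=vision.snapshot('top')
    np.save('last.npy',np.array([s,t],dtype=object),allow_pickle=True)
    a=cv2.resize(s['image'][150:330,260:425],None,fx=3.2,fy=3.2,interpolation=2); b=cv2.resize(t['image'][190:310,225:385],None,fx=2.4,fy=2.4,interpolation=2)
    c=np.zeros((576,528+384-112,3),np.uint8); b=b[:, :272+112-112] if False else cv2.resize(b,(272,204)); c[:,:528]=a; c[:204,528:]=b
    cv2.imwrite(f'pics/{tag}.png',c)
    return s,t
E
python3 - <<'E'
from h import *
env.movep(tippos(.045,.022,.06,TL),orient(TL,1))
snap('h1')
f0=np.array(monitor.read_wrist_force())
go(.045,.022,.001,.08)
print('entry',np.round(np.array(monitor.read_wrist_force())-f0,1))
go(.045,-.01,.001,.04)
print('mid',np.round(np.array(monitor.read_wrist_force())-f0,1),monitor.read_clock())
snap('m1')
E
```

```text
entry [0.5 0.1 0. ]
mid [-1.1  0.6 -0.3] 8.1833
```

View pics/h1.png

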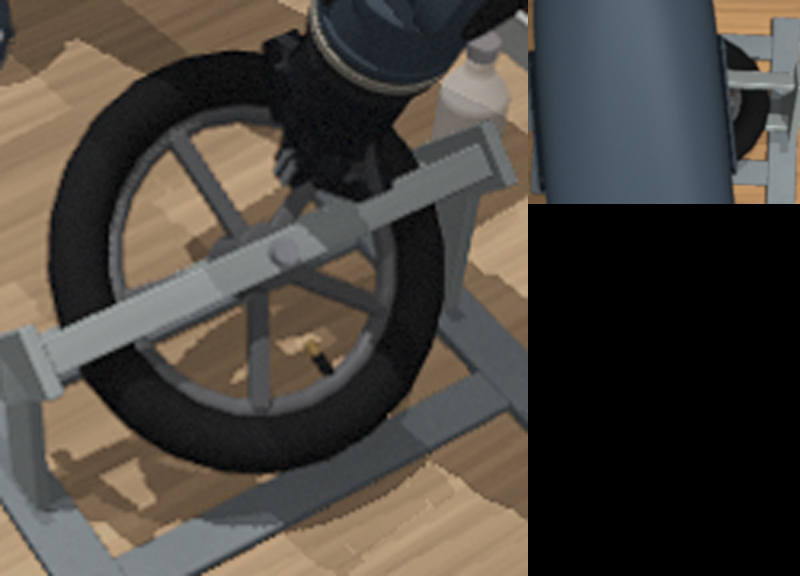

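View pics/m1.png

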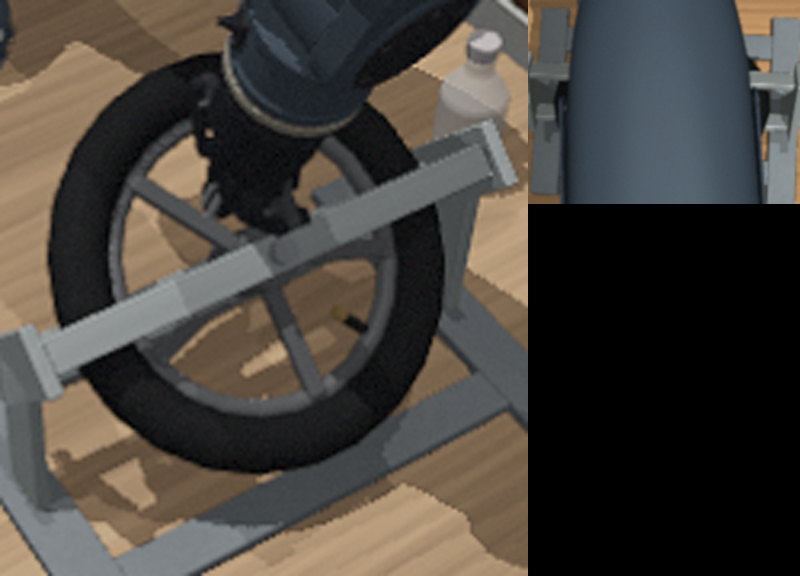

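```bash
python3 - <<'E'
from h import *
f0=np.array(monitor.read_wrist_force())
go(.045,-.052,.001,.045)
print('end',np.round(np.array(monitor.read_wrist_force())-f0,1),monitor.read_clock())
env.hold(.1)
go(.045,-.048,.001,.05)
go(.045,-.048,.05,.12)
snap('e1'); print(monitor.read_clock())
E
```

```text
end [-2.1  0.1  1.5] 9.3667
10.375
```

View pics/e1.png

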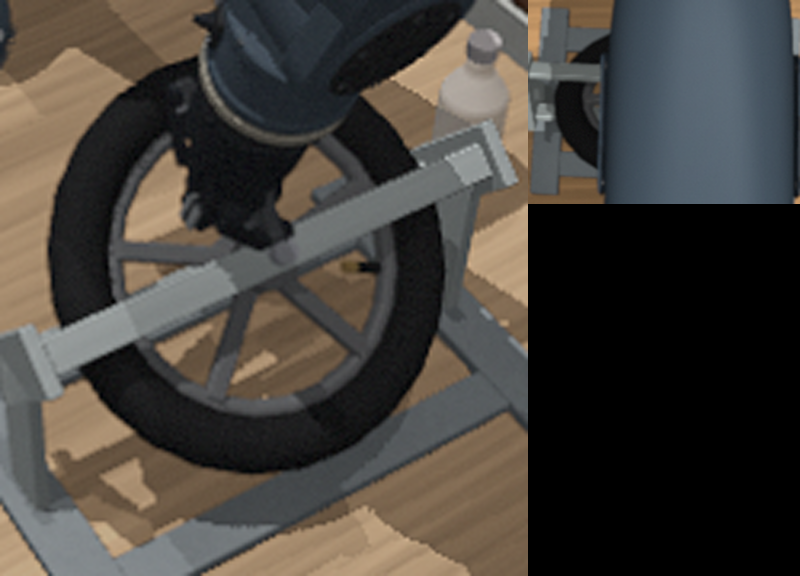

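```bash
cat >> h.py <<'E'
def theta(s,pts,k=3.2,off=(260,150)):
    """pts: list of ('v' or 's', px,py) -> angles in wheel plane (deg, joint sense)"""
    H,out,up,yy=F
    for kind,x,y in pts:
        o,d=px2ray(s,np.array([x,y])/k+off-.5); h=0. if kind=='v' else .012
        t=((H+h*out-o)@out)/(d@out); X=o+t*d-H; a=np.degrees(np.arctan2(-X@yy,X@up))%360
        r=np.hypot(X@yy,X@up); print(kind,'ang %.1f r %.3f'%(a,r), 'valve cand', np.round([(a-36-72*i)%360 for i in range(5)],1) if kind=='s' else round(a,1))
E
python3 - <<'E'
from h import *
s=np.load('last.npy',allow_pickle=True)[0]
theta(s,[('v',375,267),('v',347,267),('s',120,251),('s',215,395),('s',363,352)])
E
```

```text
v ang 243.1 r 0.098 valve cand 243.1
v ang 241.8 r 0.075 valve cand 241.8
s ang 65.7 r 0.102 valve cand [ 29.7 317.7 245.7 173.7 101.7]
s ang 136.1 r 0.103 valve cand [100.1  28.1 316.1 244.1 172.1]
s ang 205.5 r 0.104 valve cand [169.5  97.5  25.5 313.5 241.5]
```

```bash
python3 - <<'E'
from h import *
go(.045,.043,.05,.15)
f0=np.array(monitor.read_wrist_force())
go(.045,.043,.001,.1)
print('entry',np.round(np.array(monitor.read_wrist_force())-f0,1))
go(.045,-.045,.001,.05)
print('mid',np.round(np.array(monitor.read_wrist_force())-f0,1))
go(.037,-.063,.001,.04)
print('end',np.round(np.array(monitor.read_wrist_force())-f0,1),monitor.read_clock())
env.hold(.1)
go(.040,-.057,.001,.05)
go(.045,-.055,.05,.12)
snap('e2'); print(monitor.read_clock())
E
```

```text
entry [ 1.5  0.9 -0.1]
mid [-0.4  3.3  1.3]
end [1.9 0.8 0.7] 14.325
15.3667
```

View pics/e2.png

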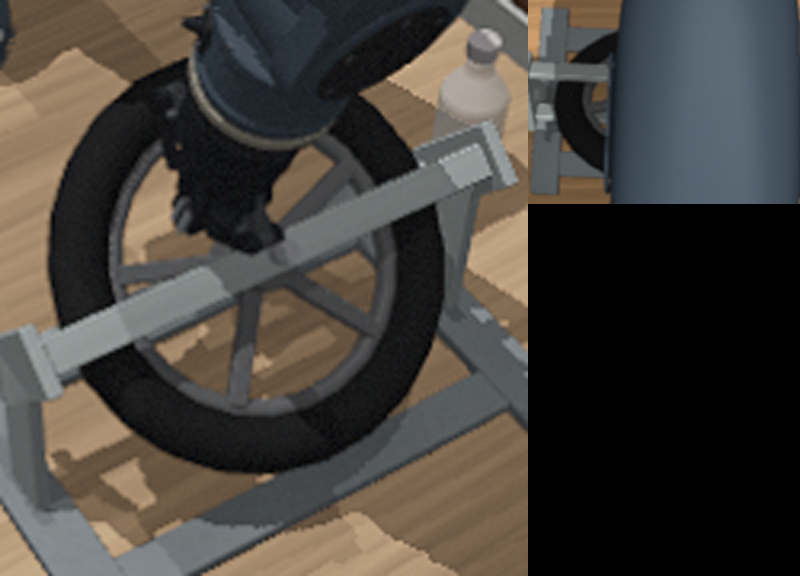

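```bash
python3 - <<'E'
from h import *
s=np.load('last.npy',allow_pickle=True)[0]
theta(s,[('s',120,275),('s',238,402),('s',375,332),('s',346,164)])
E
```

```text
s ang 74.8 r 0.103 valve cand [ 38.8 326.8 254.8 182.8 110.8]
s ang 145.9 r 0.104 valve cand [109.9  37.9 325.9 253.9 181.9]
s ang 215.2 r 0.104 valve cand [179.2 107.2  35.2 323.2 251.2]
s ang 289.7 r 0.098 valve cand [253.7 181.7 109.7  37.7 325.7]
```

```bash
python3 - <<'E'
from h import *
go(.045,.026,.05,.15)
go(.040,.026,.025,.12)
snap('p3')
f0=np.array(monitor.read_wrist_force())
go(.040,.026,.006,.06)
print('entry',np.round(np.array(monitor.read_wrist_force())-f0,1))
go(.041,.006,.006,.03)
print('mid',np.round(np.array(monitor.read_wrist_force())-f0,1))
snap('m3');print(monitor.read_clock())
E
```

```text
entry [ 0.3 -1.6 -0.2]
mid [ 1.3  0.9 -0.6]
17.9
```

View pics/p3.png

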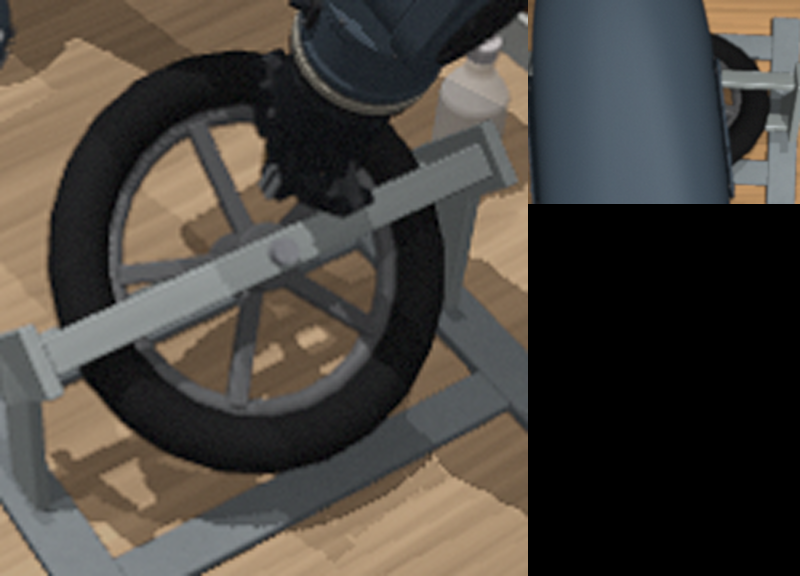

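View pics/m3.png

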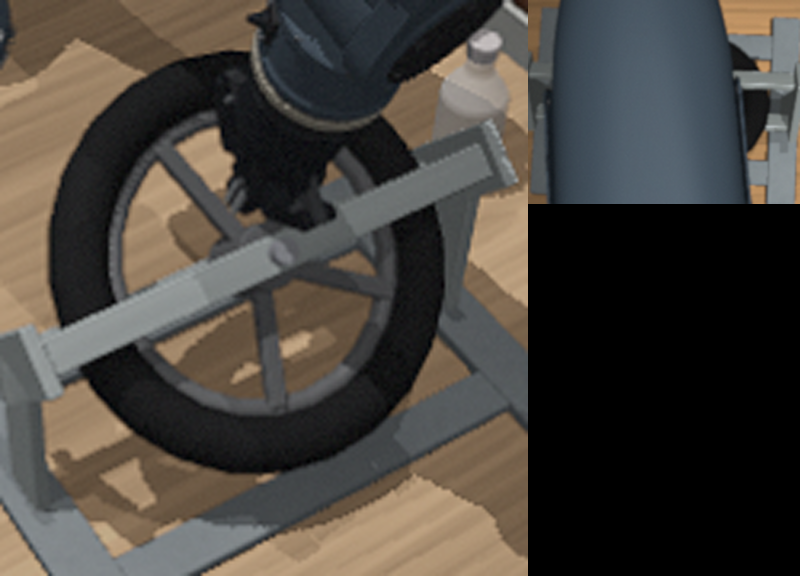

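```bash
python3 - <<'E'
from h import *
s=np.load('last.npy',allow_pickle=True)[0]
theta(s,[('s',162,150),('s',278,406),('s',390,292)])
E
```

```text
s ang 20.4 r 0.100 valve cand [344.4 272.4 200.4 128.4  56.4]
s ang 162.4 r 0.106 valve cand [126.4  54.4 342.4 270.4 198.4]
s ang 232.6 r 0.106 valve cand [196.6 124.6  52.6 340.6 268.6]
```

```bash
python3 - <<'E'
from h import *
go(.041,-.005,.006,.025)
env.hold(.1)
go(.041,-.003,.006,.03)
go(.041,-.003,.06,.12)
env.movep([.33,.0,.5],orient(0,1))
s,t=snap('e3');print(monitor.read_clock())
cv2.imwrite('pics/e3t.png',cv2.resize(t['image'][190:310,225:385],None,fx=5,fy=5,interpolation=2))
for n in ('valve_mid','spoke_mid','hub'):
  for q in (s,t): print(n,[(np.round(k['position'],1),round(k['confidence'],2)) for k in spotter.place_of(q,n)[:3]])
E
```

```text
20.8833
valve_mid [(array([322.9, 195.2]), 0.36)]
valve_mid [(array([298.2, 274.2]), 0.46)]
spoke_mid [(array([323.7, 214.3]), 0.93)]
spoke_mid [(array([318.4, 258.6]), 0.69)]
hub []
hub [(array([302.2, 245.8]), 0.62)]
```

View pics/e3.png

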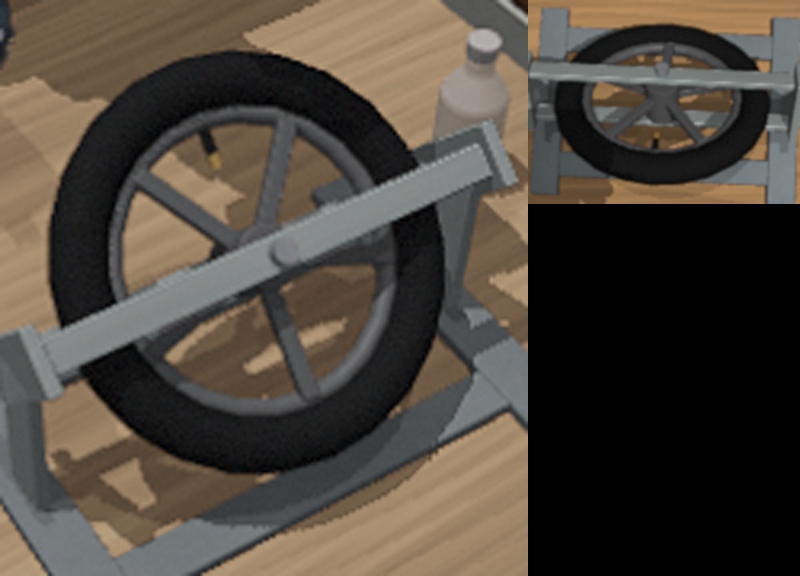

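View pics/e3t.png

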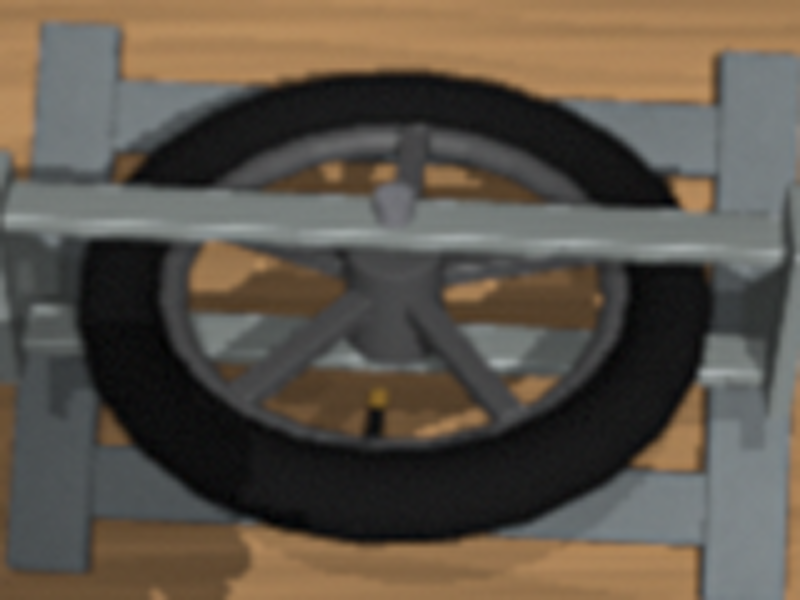

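```bash
cat > fit2.py <<'E'
from h import *
from scipy.optimize import least_squares
s,t=np.load('last.npy',allow_pickle=True)
sc=lambda x,y:np.array([x,y])/3.2+[260,150]-.5; tc=lambda x,y:np.array([x,y])/5+[225,190]-.5
V=[(s,sc(205,133),.098),(s,sc(216,166),.070),(t,tc(374,432),.098),(t,tc(380,396),.070)]
SP=[(s,sc(141,180)),(s,sc(287,119)),(s,sc(310,394)),(t,tc(245,394)),(t,tc(514,415)),(t,tc(415,130))]
B=[(s,-.181,sc(57,352)),(s,.181,sc(484,163)),(t,.181,tc(8,204)),(t,-.181,tc(778,234))]
N=[(s,sc(285,251)),(t,tc(395,200))]
def res(w,full=False):
    G=frame(*w[:3]);th=w[3];H,out,up,yy=G;r=[]
    for q,p,rad in V: r.append(proj(q,wp(G,rad,th,0))[0]-p)
    for q,p in SP:
        P=proj(q,[wp(G,.103,th+np.radians(36+72*i),.012) for i in range(5)]); r.append(P[np.argmin(np.linalg.norm(P-p,axis=1))]-p)
    for q,y,p in B: r.append((proj(q,H+.046*out+y*yy)[0]-p)*[.3,1])
    for q,p in N: r.append(proj(q,H+.058*out)[0]-p)
    # two camera calibration offsets (px)
    r=np.array(r); 
    cams=[q is s for q,*_ in V]+[q is s for q,*_ in SP]+[q is s for q,*_ in B]+[q is s for q,*_ in N]
    for i,c in enumerate(cams): r[i]+= w[4:6] if c else w[6:8]
    return np.concatenate([r.ravel(),np.array(w[4:8])/1.5])
f=least_squares(res,np.r_[v[:3],-.03,0,0,0,0],loss='soft_l1')
J=f.jac; C=np.linalg.pinv(J.T@J)*.6**2
print(np.round(f.x,4),'theta deg',np.degrees(f.x[3]),'sd',np.degrees(np.sqrt(C[3,3])),'yaw sd',np.degrees(np.sqrt(C[2,2])))
print(np.round(f.fun[:-4].reshape(-1,2),1).tolist())
np.save('v2.npy',f.x)
G=frame(*f.x[:3]);H,out,up,yy=G
im=cv2.resize(t['image'][190:310,225:385],None,fx=5,fy=5,interpolation=2)
def L(P,c):
    p=(proj(t,P)+f.x[6:8]+.5-[225,190])*5; cv2.polylines(im,[np.round(p).astype(int)],False,c,1)
for a in (-.013,.013): L([H+.046*out+a*up-.181*yy,H+.046*out+a*up+.181*yy],(255,0,0))
L([wp(G,.07,f.x[3],0),wp(G,.098,f.x[3],0)],(255,255,0)); L([wp(G,.05,0,0),wp(G,.15,0,.0)],(0,255,0))
for i in range(5): L([wp(G,.024,f.x[3]+np.radians(36+72*i),.012),wp(G,.103,f.x[3]+np.radians(36+72*i),.012)],(0,0,255))
L([wp(G,.151,a,.0) for a in np.linspace(0,6.3,90)],(0,255,255))
cv2.imwrite('pics/f2.png',im)
E
python3 fit2.py
```

```text
[ 0.5573  0.0404 -0.0479 -0.0303  0.4715  0.9057 -0.1828  0.2523] theta deg -1.7344940321076499 sd 0.4903304194658072 yaw sd 0.3632344139001669
[[-1.2, -0.7], [-0.0, 0.6], [0.0, 2.5], [0.1, 0.4], [-0.5, -1.2], [0.3, 0.2], [0.9, 0.4], [-0.6, -0.3], [-0.1, -0.7], [0.1, -0.2], [-0.8, 2.2], [0.5, -1.4], [-0.2, -0.7], [0.5, 0.5], [0.3, -0.2], [0.1, -0.2]]
```

View pics/f2.png

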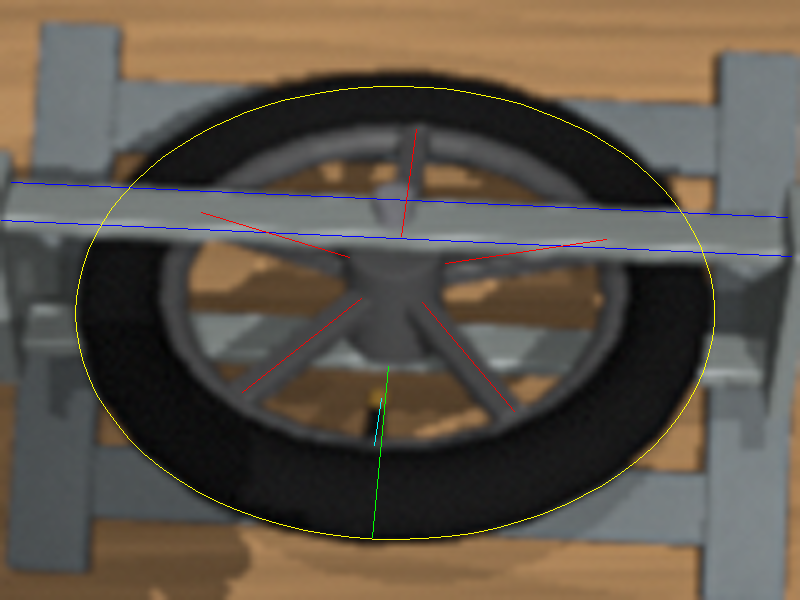

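```bash
cat > yaw.py <<'E'
from h import *
from scipy.optimize import least_squares
s,t=np.load('last.npy',allow_pickle=True)
# image line edges: search along normal near predicted edge, 4 arises of bar: (u,o)
def edge(q,G,u,o,ys,win=5):
    H,out,up,yy=G; g=cv2.GaussianBlur(cv2.cvtColor(q['image'],cv2.COLOR_BGR2GRAY),(3,3),0).astype(np.float32)
    P=proj(q,[H+o*out+u*up+y*yy for y in ys]); d=P[-1]-P[0];d/=np.linalg.norm(d);n=np.array([-d[1],d[0]])
    ts=np.arange(-win,win+.01,.25); R=[]
    for p in P:
        m=(p+ts[:,None]*n).astype(np.float32); val=cv2.remap(g,m[None,:,0],m[None,:,1],cv2.INTER_LINEAR)[0]
        gr=np.abs(np.gradient(val)); i=np.argmax(gr); R.append((ts[i],gr[i]))
    return np.array(R)
x0=np.load('v2.npy')
for name,q in (('scene',s),('top',t)):
  for u,o in ((-.013,.046),(.013,.046),(.013,.036),(-.013,.036)):
    for yw in (x0[2],):
      ys=np.r_[np.linspace(-.165,-.035,14),np.linspace(.035,.165,14)]
      R=edge(q,frame(x0[0],x0[1],yw),u,o,ys)
      w=R[:,1]>1.5
      med=lambda a:np.round(np.median(a),2)
      # robust line
      from scipy.stats import theilslopes
      sl=theilslopes(R[w,0],ys[w]); 
      a=proj(q,[frame(*x0[:2],yw)[0]+yw*0+o*frame(*x0[:2],yw)[1]+y*frame(*x0[:2],yw)[3] for y in (-.1,.1)])
      b=edge # numeric derivative of normal offset slope wrt yaw
      G1=frame(x0[0],x0[1],yw+.01);G0=frame(x0[0],x0[1],yw)
      A=lambda G:proj(q,[G[0]+o*G[1]+u*G[2]+y*G[3] for y in (-.1,.1)])
      P0,P1=A(G0),A(G1);d=P0[1]-P0[0];d/=np.linalg.norm(d);n=np.array([-d[1],d[0]])
      k=(((P1-P0)@n)[1]-((P1-P0)@n)[0])/.2/.01
      print(name,u,o,'slope %.1f..%.1f->%.1f off %.2f  dyaw %.4f'%(sl[2],sl[3],sl[0],sl[1],sl[0]/k),'yaw',round(yw+sl[0]/k,4))
E
python3 yaw.py
```

```text
scene -0.013 0.046 slope -3.0..0.0->-1.9 off 1.00  dyaw 0.0052 yaw -0.0428
scene 0.013 0.046 slope -3.1..0.0->-1.0 off 0.88  dyaw 0.0028 yaw -0.0451
scene 0.013 0.036 slope -3.8..0.0->-1.3 off 0.80  dyaw 0.0036 yaw -0.0443
scene -0.013 0.036 slope -2.8..-1.0->-1.9 off 1.25  dyaw 0.0052 yaw -0.0427
top -0.013 0.046 slope -4.2..0.0->-1.8 off 0.06  dyaw 0.0042 yaw -0.0438
top 0.013 0.046 slope -2.6..0.9->0.0 off -2.25  dyaw -0.0000 yaw -0.0479
top 0.013 0.036 slope -1.7..1.9->0.0 off 0.75  dyaw -0.0000 yaw -0.0479
top -0.013 0.036 slope -1.0..6.2->0.0 off 2.88  dyaw -0.0000 yaw -0.0479
```

```bash
cat >> fit2.py <<'E'
for y in (-.04,-.044,-.048):
    ff=least_squares(lambda w:res(np.r_[w[:2],y,w[2:]]),np.r_[v[:2],-.03,0,0,0,0],loss='soft_l1'); print(y,np.round(ff.x[:2],4),'theta',np.degrees(ff.x[2]))
E
python3 fit2.py
```

```text
[ 0.5573  0.0404 -0.0479 -0.0303  0.4715  0.9057 -0.1828  0.2523] theta deg -1.7344940321076499 sd 0.4903304194658072 yaw sd 0.3632344139001669
[[-1.2, -0.7], [-0.0, 0.6], [0.0, 2.5], [0.1, 0.4], [-0.5, -1.2], [0.3, 0.2], [0.9, 0.4], [-0.6, -0.3], [-0.1, -0.7], [0.1, -0.2], [-0.8, 2.2], [0.5, -1.4], [-0.2, -0.7], [0.5, 0.5], [0.3, -0.2], [0.1, -0.2]]
-0.04 [0.5572 0.0403] theta -2.1380447916534226
-0.044 [0.5572 0.0404] theta -1.9346567486019397
-0.048 [0.5573 0.0404] theta -1.7313528875624207
```

```bash
python3 - <<'E'
from h import *
env.movep(tippos(.041,.006,.06,TL),orient(TL,1))
go(.041,.006,.006,.1)
go(.041,-.003,.006,.03)
go(.041,-.0064,.006,.015)
env.hold(.2)
go(.041,-.003,.006,.03)
go(.041,-.003,.06,.12)
env.movep([.33,.0,.5],orient(0,1))
s,t=snap('e4');print(monitor.read_clock())
cv2.imwrite('pics/e4t.png',cv2.resize(t['image'][190:310,225:385],None,fx=5,fy=5,interpolation=2))
cv2.imwrite('pics/scene4.png',s['image'])
E
```

```text
26.55
```

View pics/e4.png

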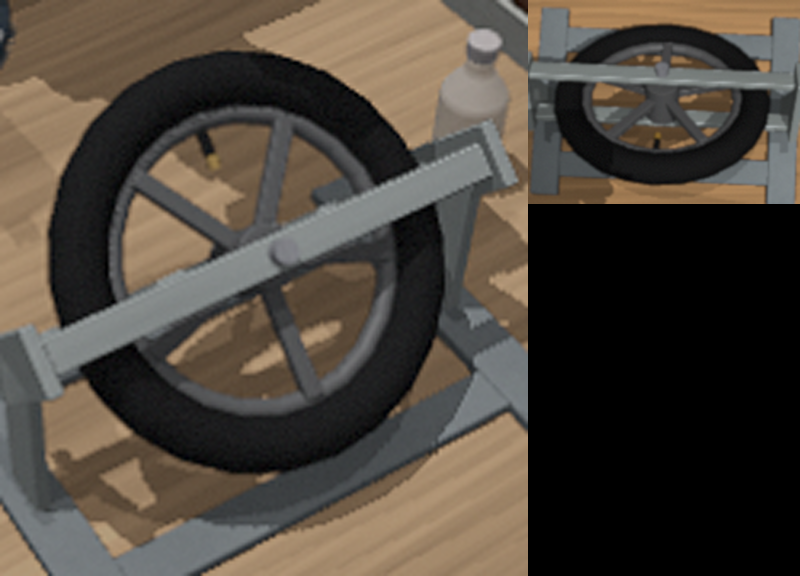

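View pics/e4t.png

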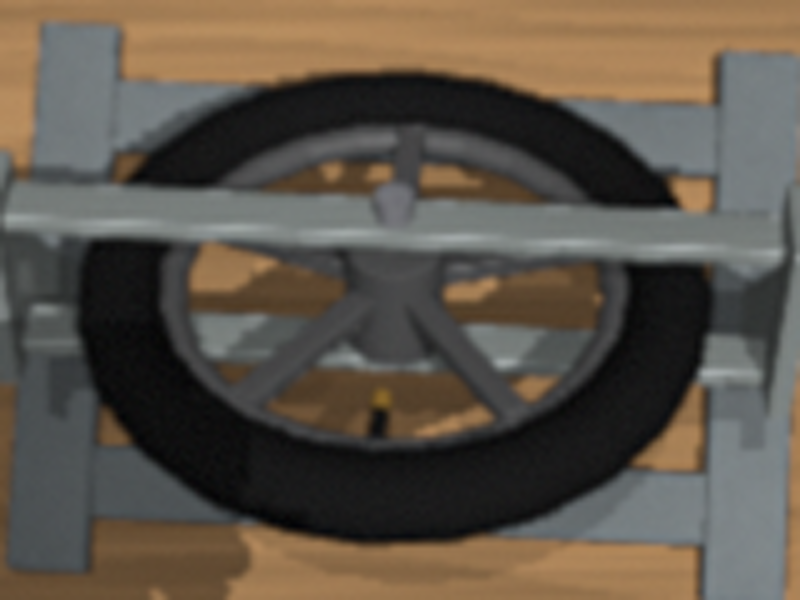

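```bash
cat > polar.py <<'E'
from h import *
x=np.load('v2.npy'); x[2]=-.044
G=frame(.5572,.0404,-.044)
def pol(q,off,o,r0,r1,n=3600):
    r=np.arange(r0,r1,.001); a=np.arange(n)/n*2*np.pi
    P=np.array([[wp(G,rr,aa,o) for aa in a] for rr in r]).reshape(-1,3)
    p=(proj(q,P)+off).astype(np.float32).reshape(len(r),n,2)
    return cv2.remap(q['image'],p[...,0],p[...,1],cv2.INTER_CUBIC)
s,t=np.load('last.npy',allow_pickle=True)
ims=[]
for nm,q,off in (('s',s,x[4:6]),('t',t,x[6:8])):
    im=pol(q,off,.012,.03,.105); im=np.roll(im,1800,axis=1)
    im=cv2.resize(im,(800,150),interpolation=cv2.INTER_AREA)
    for d in range(-180,181,36):
        c=int((d+180)/360*800); cv2.line(im,(c,0),(c,12),(0,255,0) if d==0 else (0,0,255),1)
    ims.append(im)
    im=pol(q,off,.0,.05,.105); im=np.roll(im,1800,axis=1)[:,1400:2200]  # +-40deg, 10px/deg
    im=cv2.resize(im,(800,110)); cv2.line(im,(400,0),(400,110),(0,255,0),1); ims.append(im)
cv2.imwrite('pics/pol.png',np.vstack(ims))
E
python3 polar.py
```

```text
(no output)
```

View pics/pol.png

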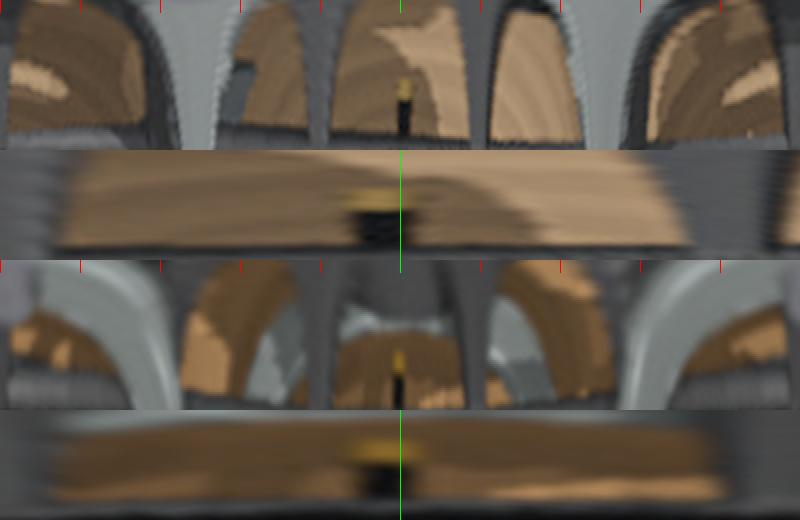

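```bash
python3 - <<'E'
from h import *
env.movep(tippos(.041,.006,.06,TL),orient(TL,1))
go(.041,.006,.006,.1)
go(.041,-.004,.006,.03)
go(.041,-.0074,.006,.015)
env.hold(.2)
go(.041,-.003,.006,.03)
go(.041,-.003,.06,.12)
env.movep([.33,.0,.5],orient(0,1))
s,t=snap('e5');print(monitor.read_clock())
cv2.imwrite('pics/scene5.png',s['image'])
E
python3 polar.py
```

```text
31.9833
```

View pics/pol.png

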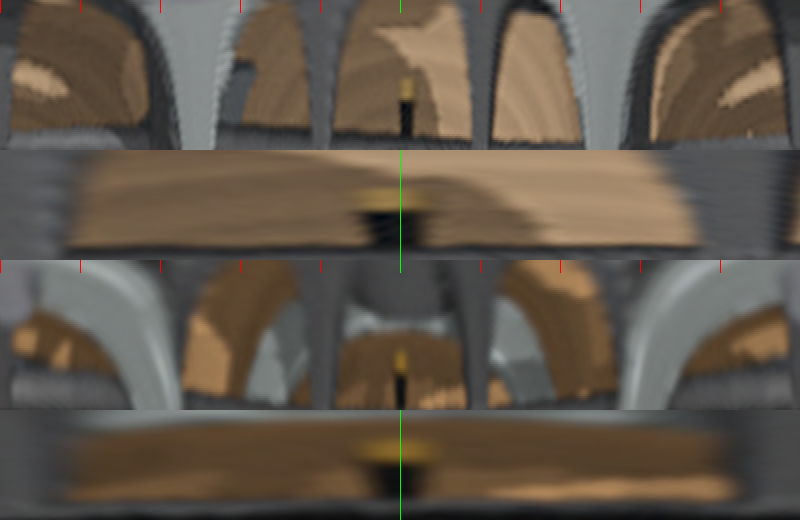

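View pics/scene5.png

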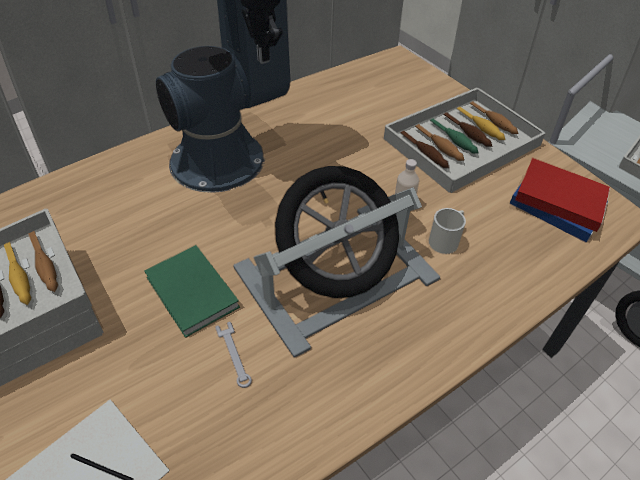

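Both cameras now put the valve within about 0.5° of twelve o'clock (−0.6° and −0.4°). The spokes agree to about ±1°. The bystanders have not moved and the arm is clear, so I'm handing in.

```bash
python3 -c "
from h import *
finish_job(); print(monitor.read_clock())"
```

```text
the job is handed in; nothing more can be done
the job is handed in; nothing more can be done
```

The valve is at twelve o'clock and the wheel was left at rest. I handed the job in at about 32 s, with the arm withdrawn.

**What I did:** with the gripper closed, I reached in through the upper half of the wheel and turned it about 169° counter-clockwise. That took three slow pushes on successive spokes and two small corrective nudges. The third push and the nudges were in the gap that holds the valve. There I kept the fingertips shallow and near the hub, about 10 mm clear of the valve by calculation.

**Last checks:**
- **Valve angle:** it read about −0.6° in the scene camera and −0.4° in the top camera. I measured it in images flattened onto the wheel plane.
- **Disagreement:** before the last nudge, the spokes and the valve stem differed by up to about 1.5°. I put this down to a millimetre or so of error in the wheel's estimated centre, so the true angle is uncertain by roughly 1°.
- **Forces:** at the points I checked, the wrist force changed by no more than about 4 N. I did not record it continuously.
- **Surroundings:** the sanitiser, mug, book and wrench look unmoved in the last scene picture.

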